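# Overhang a power-supply chassis and steady it for work from below

## Robot

A 6-joint arm with a two-finger parallel gripper is mounted at the origin on a cart in front of the work surface, level with it; the furniture and walls round the work are solid. World frame = base frame: x ahead of the robot, y to its left, z up, the work surface at z = 0. Lengths are in mm, angles in rad, forces in N, time in s.
With the tool pointing down it reaches from about 275 to 750 mm from the base axis. Payload 10.2 kg.
Tool frame: the origin (TCP) lies at the very end of the fingers, on their centre line; the grasp point (between the pads) lies 19 mm behind it; z points along the fingers, y is the line along which they close (so a half turn about z gives the same grasp; the last joint's range is limited). The gripper opens to 85 mm and grips with 20 to 120 N. Pads are 22 mm wide; open, the fingers measure 114 mm over their backs; the gripper's body (76 mm by 85 mm) begins 54 mm behind the grasp point. The pads swing forward as they close: fully open they stand 13 mm farther back than shut.
Start: joints at [0.985, 0.313, 1.498, -0, 1.331, -0.223], TCP at [186.332, 490.827, 231.294] pointing down, gripper open.
Joint ranges: [-2.94, 2.94], [-0.97, 2.17], [0.19, 2.56], [-1.23, 4.37], [0.02, 3.11], [-2.88, 2.88]. Speed limits (rad/s): [2.39, 2.39, 3.01, 3.14, 3.14, 3.14].

## Interface

Orientations are given as a unit quaternion [w, x, y, z].
In Python, from rig import * gives the robot as it stands. The module is installed in compiled form; this text tells all that it offers.
- The arm moves only by the shell command python3 -m crank 'ROWS' [FORCE]. ROWS is JSON, a list that holds one entry, the list of rows, each a list of 7 numbers: the shift along the tool's x, y, z in units of 25 mm (1.0 is 25 mm), then the turn, a rotation vector about the tool's x, y, z in units of 8 degrees (1.0 is 8 degrees), then the finger opening in mm, from 0 to 85.4. A call has exactly 8 rows; each row shifts and turns the commanded pose from where the row before left it, along the tool's axes as they then stand; what a row does not reach is not made up. A row lasts 1/10 s, in which the tool goes at most 50 mm and 8.59 degrees, less where a joint would pass 70% of its speed; a pose out of reach is approached as far as the arm can. A call is refused whole if a number of a shift passes 1 or a number of a turn 1, either way. A call with a gripper value outside its range is refused whole. The fingers move at their own pace and stop on an object; FORCE is the grip in N (left out, the last holds). Time passes only in rows, so rows that do not move let the fingers close, or fill a call up. It gives the time, the measured TCP pose, the force, the opening and the grip force at its end, in the units of the state.
- sense(): the state, without advancing time (a new reading comes with each control period).
- capture(name): name is "scene" or "top" or "wrist"; returns the picture (400x640x3 uint8, blue, green, red); there is no depth.
- camera_model(name): a dict with "fx", "fy", "cx", "cy" (pixels), "world_from_camera" (4x4, takes a point from camera to world coordinates); the wrist camera has in their place "T_tool_cam" (4x4, takes a point from camera to tool coordinates, whose origin is the TCP and whose axes are the flange's). Camera axes: x right, y up, looking along -z (the intrinsics and any distortion apply to the point x, -y, -z); pixel columns grow to the right and rows downward; lengths in mm; the calibration is good to about 2 mm. A picture is of the moment at which its call begins: read the wrist's pose just before it. camera_model takes no time and is no camera call.
- finish_job(): hands the job in; it is judged then, once.
The state is a dict: "time_s": time; "joints": joint angles; "dq": joint speeds; "tau": joint torques, N m; "eef_pos": TCP position; "ee_rot": TCP orientation; "force": force on the tool from outside, world axes, zero at the start; "wrist_torque": the same for the moment, N m; "grip_width": opening from 0.0 (shut) to 1.0 (fully open); "grip_force": force on a finger pad.
Only numpy, scipy, OpenCV 4.12 (cv2) and the standard library are available. Lean on these libraries where they do the work, as an engineer would, in place of code of your own. Each camera call takes 0.05 s, during which the arm holds its last target. There are 200 camera calls.

## Task

I want to undo the transformer of this power-supply plate from underneath. First slide the small steel dish along the stand's foot plate, without lifting it or spilling its nuts, from the outer circle into the circle next to the raised part. Then take the plate by its finned heat sink and slide it outward along its guides, flat on the stand all the way and without disturbing the things around, until the line scribed across it lies over the stand's edge; the transformer end would tip it over there, so finish still gripping the heat sink and holding the plate flat.

Things in the scene. Friction and masses are not known exactly. Their poses are not given: they have to be found in the camera images.
- stand: Fixed bench stand; x points outward, the way the plate slides, y across, z up. Origin on the bench below the middle of the outer edge of its raised top. Steel foot plate: x -200 to +210 mm, 150 wide, 4 thick. Raised flat top 75 mm above the bench: x -200 to 0, 128 wide, with two guide strips along it (x -197 to -5, 105 mm apart inside, 9 wide, 7 high).
- stand_edge (a point): Middle of the outer edge of the stand's raised top, 75 mm above the bench; axes as the stand's. Beyond it only the foot plate lies below.
- work_circle (a point): Centre of the scribed circle (radius 40 mm) on the foot plate next to the raised part, 65 mm outward of the edge, on the foot plate's surface, 4 mm above the bench.
- park_circle (a point): Centre of the outer scribed circle (radius 40 mm), 165 mm outward of the edge, on the foot plate's surface.
- dish: Loose round open steel dish, outer diameter 56 mm (57 at the rim), 28 mm high, wall 2.5 mm, floor 3 mm, about 0.14 kg; it starts on the foot plate within 12 mm of the centre of the outer circle. Origin at the centre of its underside.
- nut_0: Loose hex nut in the dish, 13 mm across flats, 6.5 mm high. Origin at the centre of its underside.
- nut_1: The second such nut in the dish.
- chassis: Loose metal plate, 200 x 100 x 4 mm, 0.6 to 0.9 kg with its parts, flat between the guides (2.5 mm play a side), outer end 0 to 30 mm inside the edge. x points outward to the transformer end; origin on the underside below the middle of the line; plate x -92 to +108. On it: round transformer (68 dia, 34 high, x +65), terminal strip (x +19, 14 high), capacitors (x -20, 22 high).
- chassis_line (a point): Middle of the dark line, 3 mm wide, scribed straight across the plate, on its upper face, 4 mm above its underside; axes as the plate's. The plate's centre of mass lies about 36 mm outward of this line, so with the line over the edge the plate tips unless the heat sink is held; about 5 N down on it is enough.
- sink: Dark finned heat sink bolted to the plate, 40 mm long along the plate, 34 mm across it, 36 mm high; its centre is 66 mm inward of the line. Origin at the centre of its underside, on the plate's upper face. Its outer side faces, 34 mm apart in the plate's y, are solid to grip.
- sink_grip (a point): Point inside the heat sink on its vertical axis, 20 mm above the plate's upper face: a good height to grip it.
- screwdriver: Bystander: small precision screwdriver, 138 mm long, lying on the bench along the robot's side of the stand. Leave it.
- spool: Bystander: solder spool, 53 mm diameter, 32 high, behind the stand. Leave it.
- tape: Bystander: roll of tape, 67 mm diameter, 18 high, behind the stand. Leave it.
Things that resemble listed ones, but are neither listed nor needed, are in the scene too. What is shaped like the dish but pink or red is not meant.

How it is judged (in metres and radians):
On the way, in this order (a step that is already met when the one before it is completed fails the run):
1. The dish stands inside the circle next to the raised part (horizontal distance between dish and work_circle below 0.012 m and linear speed of dish below 0.02 m/s and z of dish in the frame of work_circle below 0.004 m), for 0.2 s.
2. The chassis has been slid out until its scribed line lies over the stand's edge (x of chassis_line in the frame of stand_edge between -0.005 and 0.005 m and angle between chassis's own z axis and vertical below 0.04 rad), for 0.2 s.
At the end, for the whole second after the job is handed in: Plate flat (0.04 rad) on the stand, its line within 5 mm of the outer edge, still, resting on the stand (over 1 N), not on the dish; fingers still holding the heat sink (over 2 N). Dish flat inside the circle by the raised part (centres within 12 mm), both nuts in it (all of step 2 and z of chassis_line in the frame of stand_edge between 0.001 and 0.007 m and angle between the x axis of chassis and the x axis of stand, either way round below 0.08 rad and linear speed of chassis below 0.01 m/s and contact force between the fingers and sink above 2 N and contact force between chassis and stand above 1 N and contact force between chassis and dish below 0.1 N and horizontal distance between dish and work_circle below 0.012 m and z of dish in the frame of work_circle below 0.004 m and angle between dish's own z axis and vertical below 0.05 rad and distance between each of nut_0, nut_1 and dish below 0.028 m); the arm keeps its last pose, push and grip.
It fails at once if The dish is lifted off the foot plate or tipped (z of dish in the frame of work_circle above 0.008 m or angle between dish's own z axis and vertical above 0.25 rad).
It fails at once if A nut is spilled from the dish (distance between any of nut_0, nut_1 and dish above 0.04 m).
It fails at once if The plate is lifted off the stand (z of chassis_line in the frame of stand_edge above 0.014 m).
It fails at once if The plate is tipped (angle between chassis's own z axis and vertical above 0.12 rad).
It fails at once if A bystander is disturbed (distance of any of screwdriver, spool, tape from where it was at the start of the episode above 0.03 m).
It also fails if it takes over 46 s, if anything falls off the work surface, if the arm or the gripper's body presses on something with over 40 N, if the wrist force passes 120 N, or if a joint passes its speed limit or range.

## Working session

There is one attempt and no reset: what is moved stays moved. The work goes in short steps, Python scripts to look and compute and a shell command to move; the robot and the scene stay as the last step left them, time stands still between calls to the robot, and variables do not carry over. Pictures are saved under pics/ and viewed, at most 10 in all, crops included, and the job is handed in when it is done.

```bash
mkdir -p pics; cat > h.py <<'E'
import numpy as np, cv2
from rig import *
def ray(name,u,v,z):
    c=camera_model(name); T=np.array(c["world_from_camera"])
    d=T[:3,:3]@np.array([(u-c["cx"])/c["fx"],-(v-c["cy"])/c["fy"],-1]); o=T[:3,3]
    return o+d*(z-o[2])/d[2]
def proj(name,p):
    c=camera_model(name); T=np.linalg.inv(np.array(c["world_from_camera"]))
    q=T[:3,:3]@np.array(p)+T[:3,3]
    return c["cx"]-c["fx"]*q[0]/q[2], c["cy"]+c["fy"]*q[1]/q[2]
E
python3 - <<'E'
from h import *
for n in("top","scene"):
    cv2.imwrite(f"pics/{n}0.png",capture(n)); print(n,camera_model(n))
print(sense())
E
```

```text
top {'fx': 465.3586491482714, 'fy': 465.3586491482714, 'cx': 320.42426672052375, 'cy': 194.0153942346441, 'world_from_camera': array([[-1.00311373e-02,  9.92973918e-01, -1.17907482e-01,
         4.29036163e+02],
       [-9.99945248e-01, -1.03124457e-02, -1.77598175e-03,
         2.96075136e+01],
       [-2.97941805e-03,  1.17883211e-01,  9.93022997e-01,
         1.09331643e+03],
       [ 0.00000000e+00,  0.00000000e+00,  0.00000000e+00,
         1.00000000e+00]])}
scene {'fx': 369.08661606243214, 'fy': 369.08661606243214, 'cx': 319.98771326587973, 'cy': 200.88161859553927, 'world_from_camera': array([[ 7.54834336e-01,  2.93512394e-01, -5.86579577e-01,
         4.56368779e+01],
       [-6.55512488e-01,  3.06225508e-01, -6.90311029e-01,
        -5.50955471e+02],
       [-2.29892141e-02,  9.05580705e-01,  4.23550567e-01,
         4.44029332e+02],
       [ 0.00000000e+00,  0.00000000e+00,  0.00000000e+00,
         1.00000000e+00]])}
{'time_s': 0.1, 'joints': array([ 9.84626231e-01,  3.13340846e-01,  1.49836267e+00, -1.64693691e-05,
        1.33101453e+00, -2.23410287e-01]), 'dq': array([ 0.00012414, -0.00257976, -0.00304697,  0.00025526,  0.00100954,
        0.00014267]), 'tau': array([ 2.67216732e-03, -4.12901723e+01, -2.60140014e+01, -1.50001770e-04,
        3.00562366e-03,  3.95513143e-05]), 'eef_pos': array([186.1854805 , 490.62381211, 230.81894614]), 'ee_rot': array([-2.14252221e-04,  1.80385056e-01,  9.83595910e-01, -5.20370591e-04]), 'force': array([ 0.56125447,  0.08566605, -0.09073005]), 'wrist_torque': array([0.01986637, 0.0162437 , 0.06556129]), 'grip_force': 0.0, 'grip_width': 0.9948249500594}
```

View pics/top0.png

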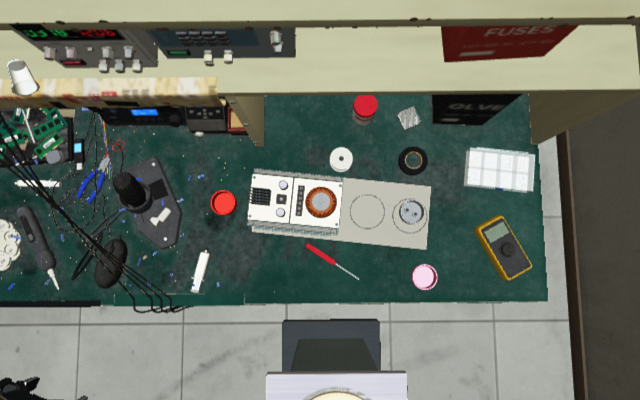

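View pics/scene0.png

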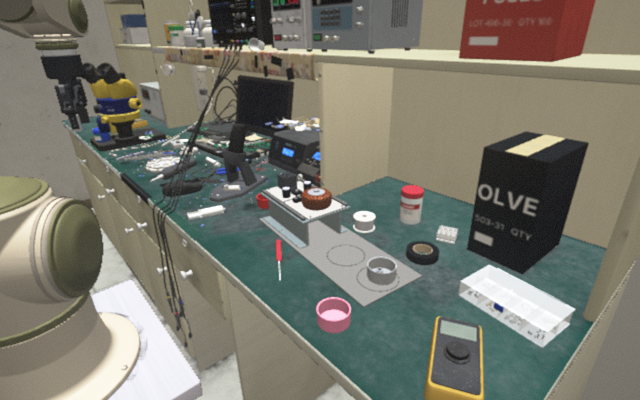

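The top view shows the plate with the transformer at about (322,202). The heat sink is at its left end, around (261,197). The scribed circles are at (367,211) and around the steel dish (411,210). The dish candidates are the grey steel one at (411,210), the red at (223,203) and the pink at (425,277); only the grey one, standing on the foot plate in the outer circle, fits. I'll confirm this in an enlarged crop.

```bash
python3 - <<'E'
from h import *
im=cv2.imread("pics/top0.png")
cv2.imwrite("pics/crop0.png",cv2.resize(im[155:255,240:440],None,fx=4,fy=4,interpolation=cv2.INTER_CUBIC))
hsv=cv2.cvtColor(im,cv2.COLOR_BGR2HSV)
# foot plate grey
roi=np.zeros(im.shape[:2],np.uint8); roi[160:255,345:440]=1
m=((hsv[...,1]<40)&(hsv[...,2]>100)&(roi>0)).astype(np.uint8)
m=cv2.morphologyEx(m,cv2.MORPH_CLOSE,np.ones((9,9)))
cs,_=cv2.findContours(m,0,2); c=max(cs,key=cv2.contourArea)
q=cv2.approxPolyDP(c,4,True)[:,0]; print(q.tolist())
for p in q: print(p,ray("top",*p,4)[:2].round(1))
g=cv2.cvtColor(im,cv2.COLOR_BGR2GRAY)
g4=cv2.resize(g[180:245,340:440],None,fx=4,fy=4,interpolation=cv2.INTER_CUBIC)
for (a,b,n) in((20,32,28/2.),(55,80,17)):
    h=cv2.HoughCircles(g4,cv2.HOUGH_GRADIENT,1,20,param1=80,param2=20,minRadius=a,maxRadius=b)
    if h is not None:
        for x,y,r in h[0][:5]: print("circ",340+x/4,180+y/4,r/4)
E
```

```text
[[345, 160], [345, 241], [426, 249], [430, 186], [349, 178], [352, 160]]
[345 160] [639.2 -27.7]
[345 241] [447.6 -24.6]
[426 249] [ 427.2 -212.4]
[430 186] [ 574.7 -227.3]
[349 178] [595.8 -36.4]
[352 160] [639.  -44.3]
circ 367.375 212.625 17.05
circ 409.875 215.625 16.425
circ 413.125 211.625 13.95
```

View pics/crop0.png

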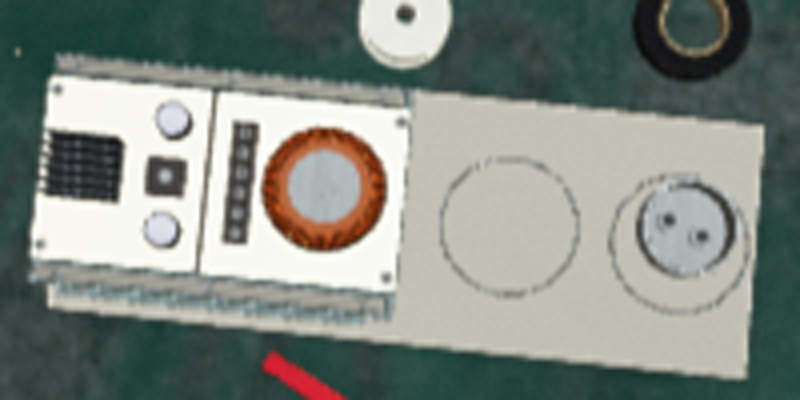

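The crop confirms the steel dish, with two nuts, at about (411.5,212). The work circle is at (367.5,211.5), the park circle at (410,215.8), and the dark line runs from (293.5,178) to (289.8,223). The sink is at about (261,197).

```bash
python3 - <<'E'
from h import *
f=lambda a,b,z: ray("top",240+a/4-.375,155+b/4-.375,z)
W=f(510,226,4);P=f(680,243,4);D=f(686,228.5,32);
print("work",W,"park",P,np.linalg.norm((P-W)[:2]))
c1=f(765,126,4);c2=f(746,378,4);print("foot corners",c1,c2,"n",np.linalg.norm(c1-c2))
u=(P-W)[:2]/np.linalg.norm((P-W)[:2]);print("u",u,np.degrees(np.arctan2(*u[::-1])))
v=(c1-c2)[:2];v/=np.linalg.norm(v);print("u from edge",v[1],-v[0])
print("dish",D, "rel", (D-P)[:2]@u,(D-P)[:2]@np.array([-u[1],u[0]]))
l1=f(214,91,79);l2=f(199,272,79);L=(l1+l2)/2
e1=f(410,108,79);e2=f(397,292,79)
for n,p in(("l1",l1),("l2",l2),("e1",e1),("e2",e2)):print(n,p)
E=W[:2]-65*u;print("edge",E,"line x",(L[:2]-E)@u,"end x",((e1+e2)[:2]/2-E)@u, "sinktop",f(83,166,115), "from line",L[:2]-66*u)
a=l1-l2;a/=np.linalg.norm(a);print("plate u",a[1],-a[0])
s=sense();print(s["eef_pos"]);import scipy.spatial.transform as t
q=s["ee_rot"];print(t.Rotation.from_quat([*q[1:],q[0]]).as_matrix().round(3))
print(camera_model("wrist"))
E
```

```text
work [516.81493215 -77.60774335   4.        ] park [ 505.80910414 -176.93839955    4.        ] 99.93851866378243
foot corners [ 574.42352677 -229.31940365    4.        ] [ 426.91424204 -212.68347392    4.        ] n 148.44441127817728
u [-0.11012599 -0.99391764] -96.32257821919494
u from edge -0.11206841396582827 -0.9937004934039148
dish [ 512.09433248 -175.32522966   32.        ] rel -2.2955249829208597 6.069347366772526
l1 [587.0398858   91.23484905  79.        ]
l2 [487.38572457  99.71963786  79.        ]
e1 [576.44475118 -16.62816055  79.        ]
e2 [475.40921472  -7.98723837  79.        ]
edge [523.97312131 -13.00309701] line x -109.2785567943199 end x -0.9063388285256856 sinktop [542.02084868 158.50445972 115.        ] from line [544.48112033 161.07580742]
plate u -0.08483540338008416 -0.996394979078748
[186.1854805  490.62381211 230.81894614]
[[-0.935  0.355 -0.001]
 [ 0.355  0.935 -0.001]
 [ 0.    -0.001 -1.   ]]
{'fx': 310.8145516319713, 'fy': 310.8145516319713, 'cx': 320.18105604994224, 'cy': 204.3784290658788, 'T_tool_cam': array([[ 5.80978972e-04,  9.60303222e-01,  2.78957675e-01,
         7.06884652e+01],
       [ 9.99999805e-01, -6.21828698e-04,  5.79487333e-05,
        -9.11853413e-02],
       [ 2.29112243e-04,  2.78957587e-01, -9.60303396e-01,
        -1.43096679e+02],
       [ 0.00000000e+00,  0.00000000e+00,  0.00000000e+00,
         1.00000000e+00]])}
```

```bash
python3 -m crank '[[[0,0,0,0,0,1,85],[0,0,0,0,0,1,85],[0,0,0,0,0,1,85],[0,0,0,0,0,1,85],[0,0,0,0,0,1,85],[0,0,0,0,0,1,85],[0,0,0,0,0,1,85],[0,0,0,0,0,1,85]]]' 20
python3 -m crank '[[[0,0,0,0,0,1,85],[0,0,0,0,0,0.44,85],[-0.963,0.612,0,0,0,0,85],[-0.963,0.612,0,0,0,0,85],[-0.963,0.612,0,0,0,0,85],[-0.963,0.612,0,0,0,0,85],[-0.963,0.612,0,0,0,0,85],[-0.963,0.612,0,0,0,0,85]]]'
```

```text
time_s: 0.9
eef_pos: [186.2, 490.7, 230.9]
ee_rot: [0.0, 0.676, 0.737, -0.0]
force: [0.5, -0.6, -0.3]
grip_width: 0.993
grip_force: 0.0
time_s: 1.7
eef_pos: [261.9, 336.0, 231.1]
ee_rot: [-0.0, 0.745, 0.667, -0.0]
force: [0.5, 0.1, -0.6]
grip_width: 0.998
grip_force: 0.0
```

```bash
for i in 1; do python3 -m crank '[[[-0.963,0.612,0,0,0,0,85],[-0.963,0.612,0,0,0,0,85],[-0.963,0.612,0,0,0,0,85],[-0.963,0.612,0,0,0,0,85],[-0.963,0.612,0,0,0,0,85],[-0.963,0.612,0,0,0,0,85],[-0.963,0.612,0,0,0,0,85],[-0.963,0.612,0,0,0,0,85]]]'
python3 -m crank '[[[-0.963,0.612,0,0,0,0,85],[-0.963,0.612,0,0,0,0,85],[-0.963,0.612,0,0,0,0,85],[-0.963,0.612,0,0,0,0,85],[-0.963,0.612,0,0,0,0,85],[-0.963,0.612,0,0,0,0,85],[-0.963,0.612,0,0,0,0,85],[-0.963,0.612,0,0,0,0,85]]]'
python3 -m crank '[[[-0.963,0.612,0,0,0,0,85],[-0.963,0.612,0,0,0,0,85],[-0.963,0.612,0.5,0,0,0,85],[-0.963,0.612,0.5,0,0,0,85],[0,0,1,0,0,0,85],[0,0,1,0,0,0,85],[0,0,0,0,0,0,85],[0,0,0,0,0,0,85]]]'; done
python3 - <<'E'
from h import *
s=sense();print(s["eef_pos"],s["ee_rot"]);cv2.imwrite("pics/w1.png",capture("wrist"))
E
```

```text
time_s: 2.5
eef_pos: [362.4, 131.1, 231.2]
ee_rot: [-0.0, 0.745, 0.667, -0.0]
force: [0.5, 0.6, -0.2]
grip_width: 0.996
grip_force: 0.0
time_s: 3.3
eef_pos: [463.0, -73.7, 231.0]
ee_rot: [-0.0, 0.745, 0.667, -0.0]
force: [0.3, 0.9, 0.6]
grip_width: 0.992
grip_force: 0.0
time_s: 4.1
eef_pos: [513.1, -175.0, 156.8]
ee_rot: [-0.0, 0.745, 0.667, -0.0]
force: [0.5, -1.1, 0.4]
grip_width: 0.995
grip_force: 0.0
[ 513.05498475 -175.03550339  156.79688411] [-8.74308074e-05  7.44907020e-01  6.67168287e-01 -2.50045799e-05]
```

View pics/w1.png

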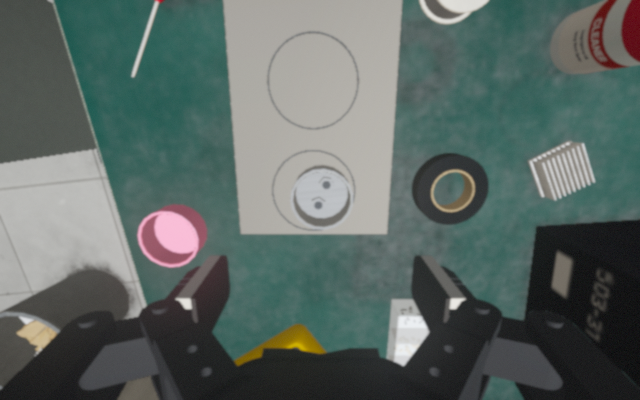

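The wrist view shows the dish rim at about (323,196), the park circle at about (313,190) and the work circle at (313,80). The pink dish at (173,236) is not the one.

```bash
cat >> h.py <<'E'
from scipy.spatial.transform import Rotation as Ro
def wray(s,u,v,z):
    c=camera_model("wrist");q=s["ee_rot"];R=Ro.from_quat([*q[1:],q[0]]).as_matrix();T=np.array(c["T_tool_cam"])
    d=R@T[:3,:3]@np.array([(u-c["cx"])/c["fx"],-(v-c["cy"])/c["fy"],-1]);o=s["eef_pos"]+R@T[:3,3]
    return o+d*(z-o[2])/d[2]
def tool(s,p):
    q=s["ee_rot"];R=Ro.from_quat([*q[1:],q[0]]).as_matrix();return R.T@(np.array(p)-s["eef_pos"])
E
python3 - <<'E'
from h import *
s=sense();im=cv2.imread("pics/w1.png")
cv2.imwrite("pics/w1c.png",cv2.resize(im[20:240,220:420],None,fx=2.5,fy=2.5,interpolation=cv2.INTER_CUBIC))
g=cv2.cvtColor(im,cv2.COLOR_BGR2GRAY)
# dark scribed circle ring fit
m=(cv2.morphologyEx(g,cv2.MORPH_BLACKHAT,np.ones((9,9)))>18).astype(np.uint8)
cs,_=cv2.findContours(m,0,2)
for c in cs:
    x,y,w,h=cv2.boundingRect(c)
    if w>35 and h>35 and 230<x<380 and y<240: print(x,y,w,h,cv2.fitEllipse(c))
for n,p,z in(("work",(313,80),4),("park",(313,189.5),4),("dish",(323,196.5),32),("footL",(240,234),4),("footR",(387.5,234),4)):
    P=wray(s,*p,z);print(n,P.round(1),tool(s,P).round(1))
E
```

```text
293 187 58 39 ((321.5771179199219, 195.7013702392578), (54.86233139038086, 56.20490264892578), 174.33216857910156)
272 150 84 81 ((313.2618103027344, 189.89642333984375), (79.562255859375, 81.98440551757812), 97.26983642578125)
267 31 93 99 ((312.7090759277344, 79.86322021484375), (91.2248306274414, 97.89892578125), 178.00857543945312)
work [518.3 -75.4   4. ] [ 99.8  -6.3 153.4]
park [ 506.7 -174.8    4. ] [ -0.3  -6.9 153.5]
dish [ 516.2 -175.6   32. ] [ -0.    2.7 125.5]
footL [ 427.2 -213.1    4. ] [-47.  -81.7 153.4]
footR [ 577.1 -229.6    4. ] [-47.   69.  153.6]
```

View pics/w1c.png

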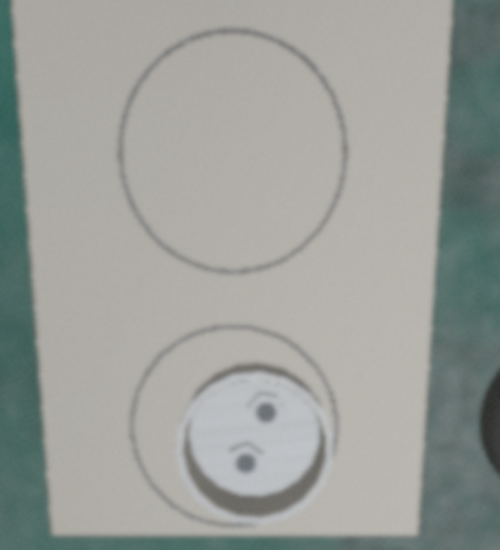

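The crop shows the dish rim centred at about (322,198), which puts it on the tool's centre within 2–3 mm. Next I descend and grip it lightly.

```bash
python3 -m crank '[[[0,0.08,1,0,0,0,85],[0,0,1,0,0,0,85],[0,0,1,0,0,0,85],[0,0,1,0,0,0,85],[0,0,1,0,0,0,85],[0,0,0.5,0,0,0,85],[0,0,0.36,0,0,0,85],[0,0,0,0,0,0,85]]]' 20
python3 -m crank '[[[0,0,0,0,0,0,70],[0,0,0,0,0,0,64],[0,0,0,0,0,0,60],[0,0,0,0,0,0,57],[0,0,0,0,0,0,54],[0,0,0,0,0,0,52],[0,0,0,0,0,0,50],[0,0,0,0,0,0,50]]]' 20
```

```text
time_s: 4.95
eef_pos: [515.1, -175.3, 9.9]
ee_rot: [-0.0, 0.745, 0.667, -0.0]
force: [1.0, 0.8, 0.3]
grip_width: 0.996
grip_force: 0.0
time_s: 5.75
eef_pos: [515.2, -175.4, 10.7]
ee_rot: [0.0, 0.745, 0.667, 0.0]
force: [-2.6, 0.9, 8.0]
grip_width: 0.661
grip_force: 19.9
```

```bash
python3 -m crank '[[[0.1,0,0,0,0,0,50],[0.2,-0.028,0,0,0,0,50],[0.3,-0.03,0,0,0,0,50],[0.32,-0.03,0,0,0,0,50],[0.32,-0.03,0,0,0,0,50],[0.32,-0.03,0,0,0,0,50],[0.32,-0.03,0,0,0,0,50],[0.32,-0.03,0,0,0,0,50]]]'
python3 -m crank '[[[0.32,-0.03,0,0,0,0,50],[0.32,-0.03,0,0,0,0,50],[0.32,-0.03,0,0,0,0,50],[0.32,-0.03,0,0,0,0,50],[0.3,-0.03,0,0,0,0,50],[0.2,0,0,0,0,0,50],[0.03,0,0,0,0,0,50],[0,0,0,0,0,0,50]]]'
```

```text
time_s: 6.55
eef_pos: [516.7, -120.3, 10.7]
ee_rot: [0.001, 0.745, 0.667, 0.0]
force: [0.3, -4.2, 6.0]
grip_width: 0.661
grip_force: 20.6
time_s: 7.35
eef_pos: [517.8, -74.7, 10.7]
ee_rot: [0.001, 0.745, 0.667, 0.0]
force: [-0.2, -1.5, 7.9]
grip_width: 0.661
grip_force: 20.7
```

```bash
python3 -m crank '[[[0,0,0,0,0,0,58],[0,0,0,0,0,0,62],[0,0,0,0,0,0,68],[0,0,0,0,0,0,76],[0,0,0,0,0,0,85],[0,0,0.0,0,0,0,85],[0,0,0,0,0,0,85],[0,0,-0.4,0,0,0,85]]]'
python3 -m crank '[[[0,0,-1,0,0,0,85],[0,0,-1,0,0,0,85],[0,0,-1,0,0,0,85],[0,0,-1,0,0,0,85],[0,0,-1,0,0,0,85],[0,0,-1,0,0,0,85],[0,0,-1,0,0,0,85],[0,0,-1,0,0,0,85]]]'
python3 -m crank '[[[0.6,0,0,0,0,0,85],[1,0,0,0,0,0,85],[0.4,0,0,0,0,0,85],[0,0,0,0,0,0,80],[0,0,0,0,0,0,75],[0,0,0,0,0,0,70],[0,0,0,0,0,0,65],[0,0,0,0,0,0,65]]]'
python3 - <<'E'
from h import *
s=sense();print(s["eef_pos"],s["ee_rot"]);w=capture("wrist");cv2.imwrite("pics/w2.png",w);cv2.imwrite("pics/s2.png",capture("scene"));cv2.imwrite("pics/t2.png",capture("top"))
E
```

```text
time_s: 8.15
eef_pos: [516.4, -74.4, 19.2]
ee_rot: [-0.001, 0.745, 0.667, -0.001]
force: [-0.4, 0.3, -0.1]
grip_width: 0.999
grip_force: 0.0
time_s: 8.95
eef_pos: [516.8, -74.5, 221.7]
ee_rot: [0.0, 0.745, 0.667, 0.0]
force: [0.6, 0.1, 0.2]
grip_width: 0.996
grip_force: 0.0
time_s: 9.75
eef_pos: [522.5, -25.4, 219.8]
ee_rot: [-0.0, 0.745, 0.667, -0.0]
force: [0.5, -0.3, 0.5]
grip_width: 0.762
grip_force: 0.0
[522.52986499 -25.38777619 219.75079842] [-1.96831232e-05  7.45158700e-01  6.66887179e-01 -3.95141122e-05]
```

View pics/w2.png

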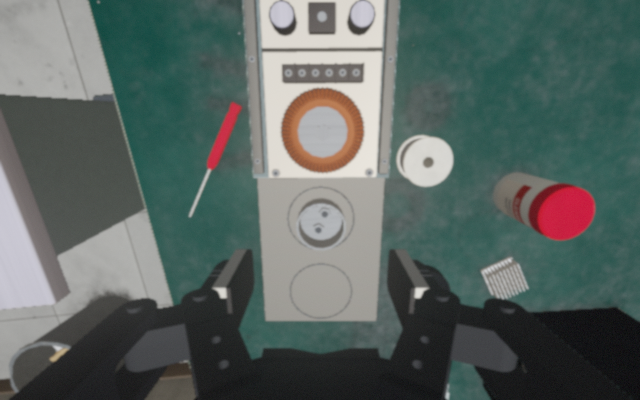

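The dish now stands in the work circle: rim at about (322,222), circle at about (320.5,219). The line runs across at row 49 and the plate's end is at row 177. Next come exact offsets.

```bash
python3 - <<'E'
from h import *
s=sense();im=cv2.imread("pics/w2.png")
for n,p,z in(("work",(320.5,219.3),4),("park",(321,291),4),("dish",(322,221.5),32),("dishflr",(321,226),7),("lineL",(263,50),79),("lineR",(382,49),79),("endL",(263,176.5),79),("endR",(380,176.5),79),("edgeL",(254,178),75),("edgeR",(386,177),75)):
    P=wray(s,*p,z);print(n,P.round(1),tool(s,P).round(1))
g=cv2.cvtColor(im,cv2.COLOR_BGR2GRAY)
for c in(270,300,345,375): print(c,g[40:60,c].tolist(),g[168:186,c].tolist())
m=(cv2.morphologyEx(g,cv2.MORPH_BLACKHAT,np.ones((7,7)))>15).astype(np.uint8)
for c in cv2.findContours(m,0,2)[0]:
    x,y,w,h=cv2.boundingRect(c)
    if w>35 and h>35 and 250<x<400: print(x,y,w,h,cv2.fitEllipse(c))
E
```

```text
work [517.4 -77.4   4. ] [-52.5   0.6 215.8]
park [ 507.2 -175.9    4. ] [-151.5    1.4  215.8]
dish [519.8 -70.6  32. ] [-45.5   2.3 187.8]
dishflr [517.2 -85.    7. ] [-60.1   1.2 212.8]
lineL [488.8 101.1  79. ] [121.8 -47.4 140.8]
lineR [587.2  91.1  79. ] [122.6  51.4 140.8]
endL [471.7  -4.3  79. ] [ 15.1 -52.8 140.8]
endR [579.5 -16.2  79. ] [ 15.1  55.6 140.8]
edgeL [462.2  -5.5  75. ] [ 12.9 -62.1 144.8]
edgeR [585.8 -18.2  75. ] [ 13.9  62.1 144.8]
270 [217, 217, 217, 217, 217, 217, 214, 198, 157, 107, 103, 146, 189, 211, 217, 218, 217, 218, 218, 218] [219, 218, 214, 213, 212, 212, 213, 214, 212, 200, 176, 165, 165, 167, 166, 167, 166, 166]
300 [217, 218, 218, 217, 217, 217, 214, 197, 152, 106, 115, 165, 203, 216, 218, 217, 217, 218, 218, 218] [219, 222, 223, 222, 222, 222, 223, 222, 217, 204, 183, 169, 168, 169, 167, 168, 167, 168]
345 [218, 218, 218, 218, 218, 217, 209, 184, 138, 109, 126, 173, 207, 217, 219, 220, 220, 219, 220, 219] [225, 227, 227, 227, 227, 227, 227, 225, 215, 194, 176, 170, 169, 170, 169, 168, 168, 168]
375 [220, 220, 220, 220, 221, 218, 206, 173, 124, 100, 128, 176, 209, 220, 222, 222, 222, 222, 221, 222] [220, 220, 220, 220, 219, 219, 217, 214, 203, 182, 170, 168, 168, 169, 168, 169, 167, 168]
290 263 56 54 ((320.3592224121094, 290.4788513183594), (53.94894790649414, 61.134246826171875), 87.66717529296875)
311 186 44 59 ((319.38494873046875, 218.39356994628906), (63.19647216796875, 68.31472778320312), 81.2886962890625)
261 0 128 175 ((385.7138366699219, 38.42953109741211), (96.18177795410156, 100.06544494628906), 133.48345947265625)
```

```bash
python3 - <<'E'
import cv2,numpy as np
a=cv2.imread("pics/w2.png")[175:265,275:367];b=cv2.imread("pics/t2.png")[170:260,330:450]
f=lambda x:cv2.resize(x,(0,0),fx=5,fy=5,interpolation=cv2.INTER_CUBIC)
a=f(a)[:450,:460]; b=cv2.resize(cv2.imread("pics/s2.png")[225:295,310:420],None,fx=3,fy=3,interpolation=cv2.INTER_CUBIC)
o=np.zeros((450,460+330,3),np.uint8);o[:,:460]=a;o[:210,460:]=b;cv2.imwrite("pics/c3.png",o)
E
```

```text
(no output)
```

View pics/c3.png

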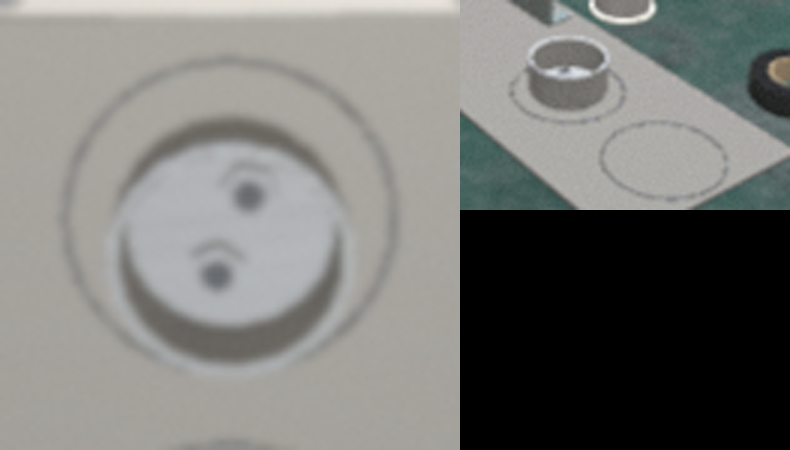

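The crop shows the dish rim spanning about (107–355, 145–377). Its centre comes to about (321.2,227) in the full picture, which is within about 2 mm of the circle's centre. Both nuts are in it. Next I go over the heat sink and descend.

```bash
python3 -m crank '[[[0.5,0.04,0,0,0,0,65],[1,0,0,0,0,0,65],[1,0,0,0,0,0,65],[1,0,0,0,0,0,65],[1,0,0,0,0,0,65],[1,0,0,0,0,0,65],[1,0,0,0,0,0,65],[1,0,0,0,0,0,65]]]'
python3 -m crank '[[[0,0,0,0,0,0,65],[0,0,1,0,0,0,65],[0,0,1,0,0,0,65],[0,0,0,0,0,0,65],[0,0,0,0,0,0,65],[0,0,0,0,0,0,65],[0,0,0,0,0,0,65],[0,0,0,0,0,0,65]]]'
python3 - <<'E'
from h import *
s=sense();print(s["eef_pos"]);cv2.imwrite("pics/t3.png",capture("top"));w=capture("scene");cv2.imwrite("pics/s3.png",cv2.resize(w[120:290,180:420],None,fx=3,fy=3,interpolation=cv2.INTER_CUBIC))
E
```

```text
time_s: 10.7
eef_pos: [544.0, 163.3, 219.8]
ee_rot: [-0.0, 0.745, 0.667, 0.0]
force: [0.1, 0.3, 0.3]
grip_width: 0.759
grip_force: 0.0
time_s: 11.5
eef_pos: [544.4, 161.3, 170.6]
ee_rot: [0.0, 0.745, 0.667, 0.001]
force: [0.3, -0.2, 0.2]
grip_width: 0.761
grip_force: 0.0
[544.43406149 161.33244954 170.60244147]
```

View pics/s3.png

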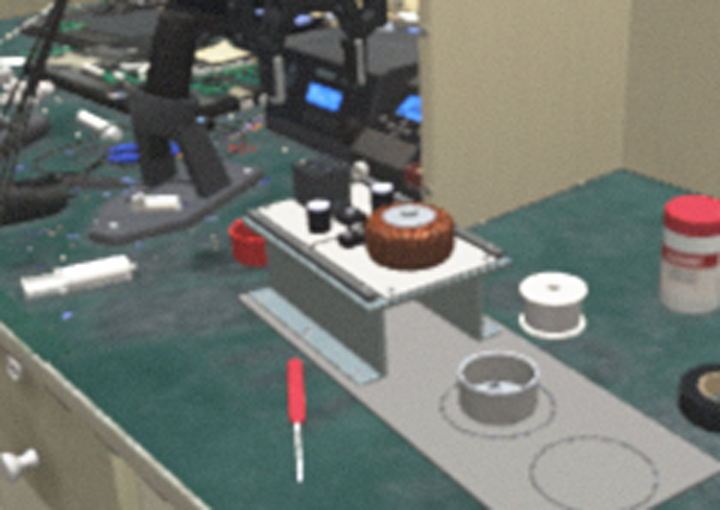

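The scene crop shows the fingers straddling the sink at (322,185), the dish in its circle at (498,390) and the bystanders untouched. I descend to z 86 and grip.

```bash
python3 -m crank '[[[0,0,1,0,0,0,65],[0,0,1,0,0,0,65],[0,0,0.6,0,0,0,65],[0,0,0.4,0,0,0,65],[0,0,0.25,0,0,0,65],[0,0,0.13,0,0,0,65],[0,0,0,0,0,0,65],[0,0,0,0,0,0,65]]]' 60
python3 -m crank '[[[0,0,0,0,0,0,55],[0,0,0,0,0,0,48],[0,0,0,0,0,0,42],[0,0,0,0,0,0,38],[0,0,0,0,0,0,34],[0,0,0,0,0,0,30],[0,0,0,0,0,0,26],[0,0,0,0,0,0,25]]]' 60
```

```text
time_s: 12.4
eef_pos: [544.5, 161.4, 85.9]
ee_rot: [0.0, 0.745, 0.667, 0.0]
force: [0.6, 0.3, 0.1]
grip_width: 0.764
grip_force: 0.0
time_s: 13.2
eef_pos: [544.2, 161.3, 85.6]
ee_rot: [0.0, 0.745, 0.667, 0.0]
force: [-1.1, -0.0, 5.1]
grip_width: 0.387
grip_force: 60.8
```

```bash
python3 -m crank '[[[-0.05,0,0.04,0,0,0,25],[-0.1,0,0,0,0,0,25],[-0.2,0,0,0,0,0,25],[-0.25,0,0,0,0,0,25],[-0.25,0,0,0,0,0,25],[-0.25,0,0,0,0,0,25],[-0.25,0,0,0,0,0,25],[-0.25,0,0,0,0,0,25]]]' 90
python3 -m crank '[[[-0.25,0,0,0,0,0,25],[-0.25,0,0,0,0,0,25],[-0.25,0,0,0,0,0,25],[-0.25,0,0,0,0,0,25],[-0.25,0,0,0,0,0,25],[-0.25,0,0,0,0,0,25],[-0.2,0,0,0,0,0,25],[-0.1,0,0,0,0,0,25]]]' 90
```

```text
time_s: 14.0
eef_pos: [540.6, 122.8, 85.7]
ee_rot: [-0.0, 0.745, 0.667, 0.002]
force: [1.9, 8.9, 11.5]
grip_width: 0.383
grip_force: 90.5
time_s: 14.8
eef_pos: [535.7, 77.8, 85.7]
ee_rot: [0.0, 0.745, 0.667, 0.002]
force: [1.1, 9.5, 12.7]
grip_width: 0.381
grip_force: 90.5
```

```bash
python3 -m crank '[[[-0.1,0,0,0,0,0,25],[-0.2,0,0,0,0,0,25],[-0.2,0,0,0,0,0,25],[-0.2,0,0,0,0,0,25],[-0.1,0,0.02,0,0,0,25],[-0.05,0,0,0,0,0,25],[0,0,0,0,0,0,25],[0,0,0,0,0,0,25]]]' 90
python3 - <<'E'
from h import *
s=sense();print(s["eef_pos"], np.linalg.norm((s["eef_pos"]-[544.2,161.3,85.6])[:2]),s["wrist_torque"])
w=capture("scene");cv2.imwrite("pics/s4r.png",w);cv2.imwrite("pics/s4.png",cv2.resize(w[170:270,250:380],None,fx=5,fy=5,interpolation=cv2.INTER_CUBIC));cv2.imwrite("pics/t4.png",capture("top"))
E
```

```text
time_s: 15.6
eef_pos: [533.6, 57.0, 85.6]
ee_rot: [0.0, 0.745, 0.667, 0.002]
force: [0.1, 8.7, 16.6]
grip_width: 0.38
grip_force: 91.3
[533.59907142  56.99214001  85.64306734] 104.84516842503548 [ 1.39027952  0.76714788 -0.28558158]
```

View pics/s4.png

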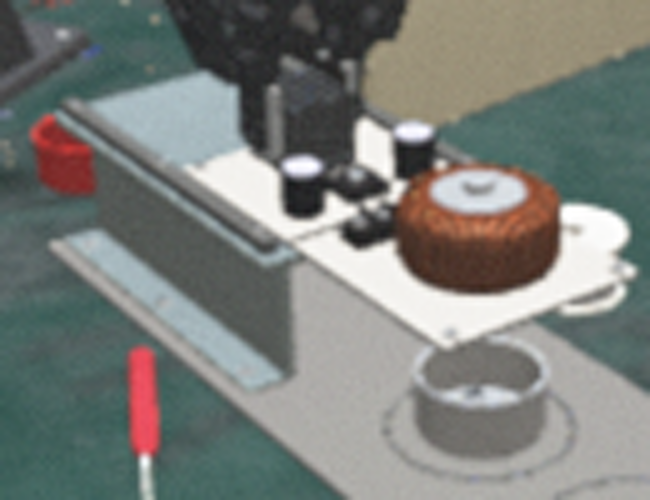

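The scene crop shows the plate flat, its line's near end at about (295,240) and the stand's edge corner at about (300,248), so it is a few mm short. I'll confirm from the top view and by rays.

```bash
python3 - <<'E'
from h import *
u=np.array([-.1112,-.9938]);n=np.array([.9938,-.1112]);E=np.array([517.2,-77.2])-65*u
def x(p):p=np.array(p[:2])-E;return (p@u).round(1),(p@n).round(1)
print("scene line end",x(ray("scene",308.6,217.6,79)),"edge corner",x(ray("scene",309.6,219.2,75)))
for nm in("top0","t4"):
    g=cv2.cvtColor(cv2.imread(f"pics/{nm}.png"),cv2.COLOR_BGR2GRAY).astype(np.float32)
    for off in(-45,-42,42,45):
        xs=np.arange(-30,130,.5);uv=np.array([proj("top",[*(E+u*t+n*off),79]) for t in xs],np.float32)
        v=cv2.remap(g,uv[None,:,0],uv[None,:,1],1)[0];d=np.convolve(v,[1]*4+[-1]*4,"same")  # falling edge
        i=np.argmin(d);j=np.argmax(d);print(nm,off,xs[i],d[i],xs[j],d[j])
    for off in(-46,46,-40,40,-20,20,30,-30):
        xs=np.arange(-125,30,.5);uv=np.array([proj("top",[*(E+u*t+n*off),79]) for t in xs],np.float32)
        v=cv2.remap(g,uv[None,:,0],uv[None,:,1],1)[0];i=v.argsort()[:3];print(nm,"line",off,xs[i],v[i])
E
```

```text
scene line end (np.float64(-4.7), np.float64(-46.8)) edge corner (np.float64(-3.7), np.float64(-45.1))
top0 -45 129.5 -566.826171875 -30.0 998.3125
top0 -42 129.5 -568.818359375 -30.0 992.0
top0 42 129.5 -574.0400390625 -30.0 992.0
top0 45 129.5 -578.23828125 -30.0 992.0
top0 line -46 [-108.5 -109.  -109.5] [137.6875  138.35156 162.02734]
top0 line 46 [-110.  -109.5 -109. ] [130.64648 140.5625  156.96875]
top0 line -40 [-109.5 -109.  -110. ] [131.45703 138.25977 158.65039]
top0 line 40 [-109.5 -109.  -110. ] [127.7168  132.55469 152.67285]
top0 line -20 [-65.  -65.5 -64.5] [54.71875  54.896484 55.5     ]Traceback (most recent call last):
  File "<stdin>", line 12, in <module>
  File "h.py", line 8, in proj
    c=camera_model(name); T=np.linalg.inv(np.array(c["world_from_camera"]))
ValueError: time passes only in moves, steps and waits
```

```bash
python3 -m crank '[[[-0.05,0,0,0,0,0,25],[-0.06,0,0,0,0,0,25],[-0.05,0,0,0,0,0,25],[0,0,0,0,0,0,25],[0,0,0,0,0,0,25],[0,0,0,0,0,0,25],[0,0,0,0,0,0,25],[0,0,0,0,0,0,25]]]' 90
python3 - <<'E'
from h import *
s=sense();print(s["eef_pos"], np.linalg.norm((s["eef_pos"]-[544.2,161.3,85.6])[:2]),s["force"])
t=capture("top");cv2.imwrite("pics/t5.png",t);w=capture("scene")
a=cv2.resize(w[190:265,290:380],(400,333),interpolation=cv2.INTER_CUBIC);b=cv2.resize(t[165:255,280:400],(400,300),interpolation=cv2.INTER_CUBIC)
o=np.zeros((333,800,3),np.uint8);o[:,:400]=a;o[:300,400:]=b;cv2.imwrite("pics/c5.png",o)
E
```

```text
time_s: 16.5
eef_pos: [533.2, 53.2, 85.6]
ee_rot: [0.0, 0.745, 0.667, 0.002]
force: [0.7, 10.7, 16.8]
grip_width: 0.381
grip_force: 91.3
[533.1556822   53.15689431  85.63984556] 108.70560364810288 [ 0.66769595 10.7045633  16.7967352 ]
```

View pics/c5.png

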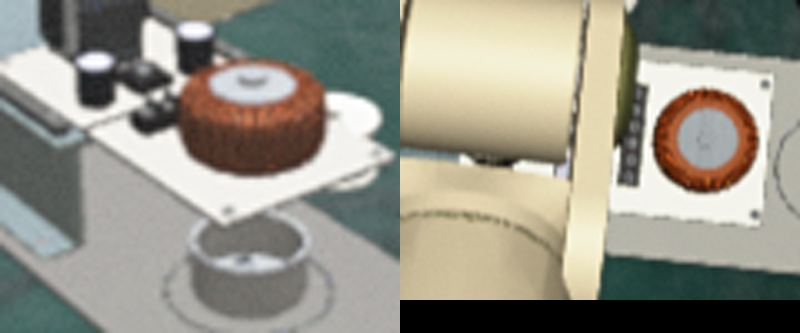

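The line meets the stand's top corner at crop (83,137), the plate is flat and the dish stands clear below it. The plate's end in the top view is at pixels (391.7,186.4) and (389.3,233.2). One last check by ray, then I hand in.

```bash
python3 - <<'E'
from h import *
u=np.array([-.1112,-.9938]);E=np.array([517.2,-77.2])-65*u
e=[float((ray("top",*p,79)[:2]-E)@u)-108 for p in((391.7,186.4),(389.3,233.2))]
print("line x",e,np.mean(e))
if abs(np.mean(e))<3: print(finish_job())
E
```

```text
line x [-0.3614604631345486, 2.99549022134714] 1.3170148791062957
the job is handed in; nothing more can be done
None
```

The job is handed in; I don't have the verdict. By my measurements, the dish is within about 2 mm of the work circle's centre with both nuts in it. The plate's line is about 1 mm from the stand's edge, and the plate is flat with the heat sink still gripped at about 90 N.

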